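Return mower-service tools to their outlines

TASK

Tidy up after servicing the mower: put the wrench, the sharpening stone, the belt pulley and the deep socket each on the plywood board that has its own black outline painted on it, centred on the outline, with the wrench and the stone turned to lie along theirs (either way round) and the pulley and the socket standing upright as they are now. Let go of everything, and leave the paint tin and the jar where they are.

Things in the scene. Friction and masses are not known exactly. Their poses are not given: they have to be found in the camera images.
- wrench: Double-ended steel ring wrench lying flat: 122 mm long, the shaft 14 mm wide with its top 9 mm above the bench and clear 66 mm long, round heads 28 mm across and 10 mm thick centred 47 mm either side of the middle. About 0.14 kg. Origin: centre of its underside; x runs along its length, z up. Both ends are alike.
- stone: Two-tone grey sharpening stone, a block 90 mm long, 28 mm wide, 26 mm high, lying flat. About 0.16 kg. Origin: centre of its underside; x runs along its length, z up.
- pulley: Aluminium V-belt pulley: grooved wheel 62 mm across and 20 mm high, lying flat, with a round hub 30 mm across rising from 20 mm to 44 mm in its middle, which is good to grip. About 0.22 kg. Origin: centre of its underside, z up along its axis.
- socket: Deep steel socket (for a socket wrench), a plain cylinder 30 mm across and 55 mm tall standing on end. About 0.16 kg. Origin: centre of its underside, z up along its axis.
- wrench_board: Place of the wrench. Fixed 6 mm plywood board lying flat on the bench, origin at the centre of its underside (top at 6 mm), yawed up to 46 degrees either way; 140 mm along x, 60 mm along y. The painted outline of the wrench (two round ends and a shaft, 128 mm long) is centred on it and runs along x.
- stone_board: Place of the stone. Fixed 6 mm plywood board lying flat on the bench, origin at the centre of its underside (top at 6 mm), yawed up to 46 degrees either way; 120 mm along x, 60 mm along y. The painted outline of the stone (a rectangle 96 x 34 mm) is centred on it and runs along x.
- pulley_board: Place of the pulley. Fixed 6 mm plywood board lying flat on the bench, origin at the centre of its underside (top at 6 mm), yawed up to 46 degrees either way; 90 x 90 mm. The painted outline of the pulley (the big disc, 68 mm across) is centred on it.
- socket_board: Place of the socket. Fixed 6 mm plywood board lying flat on the bench, origin at the centre of its underside (top at 6 mm), yawed up to 46 degrees either way; 90 x 90 mm. The painted outline of the socket (the small disc, 36 mm across) is centred on it.
- tin: Closed paint tin standing at the left of the work, 84 mm across, 95 mm tall, to be left alone. Origin: centre of its underside.
- jar: Closed screw-lid jar standing at the right of the work, 68 mm across, 85 mm tall, to be left alone. Origin: centre of its underside.
Mind the look-alikes: they are no part of the job. Leave any pink or turquoise look-alike of the stone_board alone.

How it is judged (in metres and radians):
At the end, for the whole second after the job is handed in: Each of the four things rests on the board with its own outline, its origin within 12 mm (horizontally) of the outline's centre, its underside on the board, tilted less than 0.1 rad, and at rest; the wrench and the stone lie along their outlines to within 0.2 rad, either way round (horizontal distance between wrench and wrench_board below 0.012 m and z of wrench in the frame of wrench_board between 0.004 and 0.009 m and angle between each of wrench, stone, pulley, socket's own z axis and vertical below 0.1 rad and linear speed of each of wrench, stone, pulley, socket below 0.01 m/s and angular speed of each of wrench, stone, pulley, socket below 0.1 rad/s and angle between the x axis of wrench and the x axis of wrench_board, either way round below 0.2 rad and horizontal distance between stone and stone_board below 0.012 m and z of stone in the frame of stone_board between 0.004 and 0.009 m and angle between the x axis of stone and the x axis of stone_board, either way round below 0.2 rad and horizontal distance between pulley and pulley_board below 0.012 m and z of pulley in the frame of pulley_board between 0.004 and 0.009 m and horizontal distance between socket and socket_board below 0.012 m and z of socket in the frame of socket_board between 0.004 and 0.009 m); the robot touches nothing.
It fails at once if the paint tin is shifted by more than 30 mm or knocked over (distance of tin from where it was at the start of the episode above 0.03 m or angle between tin's own z axis and vertical above 0.5 rad).
It fails at once if the jar is shifted by more than 30 mm or knocked over (distance of jar from where it was at the start of the episode above 0.03 m or angle between jar's own z axis and vertical above 0.5 rad).
It also fails if it takes over 107 s, if anything falls off the work surface, if the arm or the gripper's body presses on something with over 40 N, if the wrist force passes 120 N, or if a joint passes its speed limit or range.

ROBOT

A 6-joint arm with a two-finger parallel gripper is mounted at the origin on the work surface. World frame = base frame: x ahead of the robot, y to its left, z up, the work surface at z = 0. Lengths are in m, angles in degrees, forces in N, time in s.
With the tool pointing down it reaches from about 0.4 to 0.825 m from the base axis. Payload 7 kg.
Tool frame: the origin (TCP) lies at the very end of the fingers, on their centre line; the grasp point (between the pads) lies 19 mm behind it (r.grip_depth is the distance from the TCP to the grasp point, in m); z points along the fingers, y is the line along which they close (so a half turn about z gives the same grasp; the last joint's range is limited). The gripper opens to 88 mm and grips with 3 to 60 N. Pads are 19 mm wide; open, the fingers measure 130 mm over their backs; the gripper's body (78 mm by 193 mm) begins 47 mm behind the grasp point.
Start: joints at [86.121, 20.546, 0.682, 0, -70.136, -16.507], TCP at [0.235, 0.633, 0.227] pointing down, gripper open.
Joint ranges: [-176.03, 176.03], [-82.01, 121.73], [-58.28, 71.71], [-173.87, 95.51], [-174.79, -0.11], [-173.66, 173.66]. Speed limits (degrees/s): [136.94, 136.94, 172.46, 180, 180, 180].

INTERFACE

Orientations are given as [roll, pitch, yaw] about the fixed x, y, z axes, in that order (R = Rz(yaw) Ry(pitch) Rx(roll)).
In Python, from plant import r gives the robot as it stands.
- The arm moves only by the tool play_rows, never from a script. Its argument "rows" is a list that holds one entry, the list of rows, each a list of 5 numbers: the closure, from 0 (fully open) to 1 (shut), then the shift along the tool's x, y, z each as a share of 0.5 m, from -1 to 1, then the turn about the tool's z as a share of 1.5 rad, from -1 to 1. A call has exactly 8 rows; each row is the pose to reach, as a shift and turn from the pose commanded when the call began, along the tool's axes at that moment; what a row does not reach only later rows make up. A row lasts 1/12 s, in which the tool goes at most 41.7 mm and 7.16 degrees, less where a joint would pass 70% of its speed; a pose out of reach is approached as far as the arm can. A call with a number of a shift or a turn outside -1 to 1 is refused whole. A call with a gripper value outside its range is refused whole. The fingers move at their own pace and stop on an object; "squeeze" is the grip in N (left out, the last holds). Time passes only in rows, so rows that repeat a pose let the fingers close, or fill a call up. It gives the time, the measured TCP pose, the force, the opening and the grip force at its end, in the units of the state.
- r.get_state(): the state, without advancing time (a new reading comes with each control period).
- r.capture(name): name is "scene" or "top"; returns the picture (400x640x3 uint8, red, green, blue); there is no depth.
- r.camera_info(name): a dict with "fovy" (degrees; the focal length in pixels is half the picture's height over the tangent of half this angle, whatever the lens; pixels are square), "cx", "cy" (the principal point, pixels), "pose" (4x4, takes a point from camera to world coordinates). Camera axes: x right, y down, z forward; pixel columns grow to the right and rows downward; lengths in m; the calibration is good to about 2 mm. A picture is of the moment at which its call begins. camera_info takes no time and is no camera call.
- r.close_job(): hands the job in; it is judged then, once.
The state is a dict: "time_s": time; "joints": joint angles; "qd": joint speeds; "joint_torque": joint torques, N m; "tcp_pos": TCP position; "eef_rot": TCP orientation; "contact_force": force on the tool from outside, world axes, zero at the start; "moment": the same for the moment, N m; "gripper_width": finger opening in m; "gripper_force": force on a finger pad.
Only numpy, scipy, OpenCV 4.12 (cv2) and the standard library are available. Lean on these libraries where they do the work, as an engineer would, in place of code of your own. Each camera call takes 0.05 s, during which the arm holds its last target. There are 200 camera calls.

## Working session

There is one attempt and no reset: what is moved stays moved. The work goes in short steps, Python scripts to look and compute and a tool call to move; the robot and the scene stay as the last step left them, time stands still between calls to the robot, and variables do not carry over. Pictures are saved under pics/ and viewed, at most 14 in all, crops included, and the job is handed in when it is done.

Besides the shell and the picture viewer there is one more tool, called after "Call:" as name([rows], argument=value, ...), one row to a line, values as JSON. play_rows: Moves the arm, as the interface text tells. Its arguments: {"type":"object","properties":{"rows":{"type":"array","items":{"type":"array","items":{"type":"array","items":{"type":"number"}}}},"squeeze":{"type":"number"}},"required":["rows"]}

```bash
mkdir -p pics; ls; python3 - <<'E'
from plant import r
import cv2,numpy as np
np.set_printoptions(precision=4,suppress=True)
for n in("scene","top"):
    im=r.capture(n);cv2.imwrite(f"pics/{n}0.png",im[:,:,::-1])
    i=r.camera_info(n);print(n,i["fovy"],i["cx"],i["cy"],i.get("lens"),list(i));print(np.array(i["pose"]))
print(r.get_state())
E
```

```text
pics
scene 46.5114501197865 322.1422978785398 195.9652287824156 None ['fovy', 'cx', 'cy', 'pose']
[[-0.2923  0.6859 -0.6664  1.2968]
 [ 0.9561  0.1953 -0.2183  0.2864]
 [-0.0196 -0.701  -0.7129  0.9319]
 [ 0.      0.      0.      1.    ]]
top 43.48851789881687 320.55229904803025 199.02188322381738 None ['fovy', 'cx', 'cy', 'pose']
[[ 0.0036 -0.9803  0.1977  0.1854]
 [-1.     -0.0023  0.0068  0.0033]
 [-0.0062 -0.1977 -0.9802  1.5614]
 [ 0.      0.      0.      1.    ]]
{'time_s': 0.1, 'joints': array([ 86.1184,  20.5873,   0.6391,  -0.0173, -70.1379, -16.508 ]), 'qd': array([-0.0667, -0.1243,  0.1579,  0.0333, -0.0107,  0.0129]), 'joint_torque': array([ -0.0011, -58.4162,  29.3752,   7.0154,   0.0101,  -0.    ]), 'tcp_pos': array([0.235 , 0.6323, 0.2257]), 'eef_rot': array([179.9129,  -0.0089, -20.3955]), 'contact_force': array([-0.2539,  0.1937, -0.4919]), 'moment': array([-0.0105, -0.0586, -0.0443]), 'gripper_force': 0.0, 'gripper_width': 0.08793857184047967}
```

View pics/scene0.png

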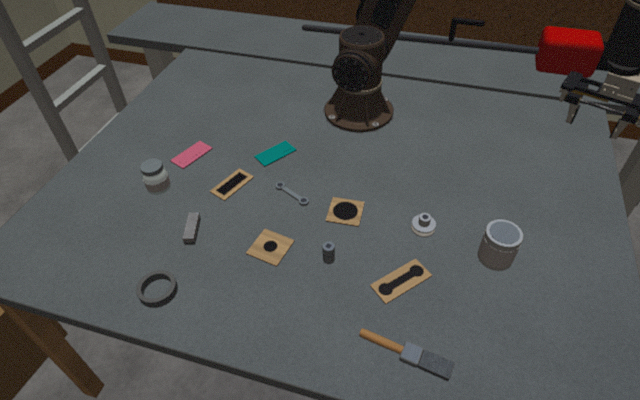

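View pics/top0.png

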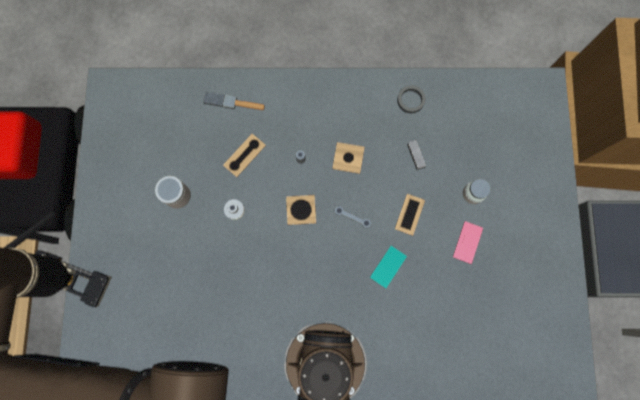

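```bash
cat > h.py <<'E'
import cv2,numpy as np
from plant import r
np.set_printoptions(precision=4,suppress=True)
def ray(n,uv):
    i=r.camera_info(n);P=np.array(i["pose"]);f=200/np.tan(np.radians(i["fovy"])/2)
    uv=np.atleast_2d(uv).astype(float)
    d=np.c_[(uv[:,0]-i["cx"])/f,(uv[:,1]-i["cy"])/f,np.ones(len(uv))]@P[:3,:3].T
    return P[:3,3],d
def onplane(n,uv,z):
    o,d=ray(n,uv);return o+d*((z-o[2])/d[:,2])[:,None]
def tri(a,b):
    (o1,d1),(o2,d2)=ray("top",a),ray("scene",b)
    s=np.linalg.lstsq(np.c_[d1[0],-d2[0]],o2-o1,rcond=None)[0]
    p,q=o1+s[0]*d1[0],o2+s[1]*d2[0];return (p+q)/2,np.linalg.norm(p-q)
def blob(im,c,R,kind):
    x,y=c;w=im[y-R:y+R+1,x-R:x+R+1].astype(int)
    if kind=="dark": m=w.max(2)<45
    elif kind=="wood": m=((w[...,0]-w[...,2])>25)
    else:
        bg=np.median(w.reshape(-1,3),0);m=np.abs(w-bg).sum(2)>kind
    m=cv2.morphologyEx(m.astype(np.uint8),cv2.MORPH_CLOSE,np.ones((3,3)))
    k,l,s,ce=cv2.connectedComponentsWithStats(m)
    j=1+np.argmax(s[1:,4]);ys,xs=np.nonzero(l==j)
    return np.c_[xs+x-R,ys+y-R]
def centre(px):  # centre of the filled outline
    h=cv2.moments(cv2.convexHull(px.astype(np.int32)));return np.array([h["m10"],h["m01"]])/h["m00"]
def yaw(P):
    c=P[:,:2]-P[:,:2].mean(0);w,v=np.linalg.eigh(c.T@c);a=v[:,1];return (np.degrees(np.arctan2(a[1],a[0]))+90)%180-90
E
cat > m.py <<'E'
from h import *
T,S=r.capture("top"),r.capture("scene")
L=dict(wrench=((352,216),(292,193),26,40,.005),stone=((417,154),(191,228),22,40,.013),pulley=((234,209),(424,225),19,40,.015),socket=((300,157),(329,252),16,40,.027),
wrench_b=((244,154),(402,280),34,"dark",.006),stone_b=((410,214),(232,184),26,"dark",.006),pulley_b=((301,209),(345,211),20,"dark",.006),socket_b=((348,158),(270,247),20,"dark",.006))
for n,(a,b,R,k,z) in L.items():
    A,B=blob(T,a,R,k),blob(S,b,R,k);ca,cb=centre(A),centre(B)
    p,e=tri(ca,cb);PA,PB=onplane("top",A,z),onplane("scene",B,z)
    print(n,len(A),len(B),ca,cb,"tri",p,"err",round(e,4),"pl",onplane("top",ca,z)[0,:2],onplane("scene",cb,z)[0,:2],"yaw",yaw(PA).round(1),yaw(PB).round(1))
    if k=="dark":
        A,B=blob(T,a,R,"wood"),blob(S,b,R,"wood");print("   wood",tri(centre(A),centre(B))[0])
cv2.imwrite("pics/crop.png",np.vstack([cv2.resize(T[130:240,200:480],None,fx=2.6,fy=2.6,interpolation=0),cv2.resize(S[135:305,170:450],None,fx=1.6,fy=1.6,interpolation=0)[:, :].copy() if 0 else cv2.resize(S[135:305,165:445],(728,300))])[:600,:,::-1])
E
python3 m.py
```

```text
wrench 143 232 [352.3746 216.2847] [292.0427 194.1493] tri [ 0.444  -0.0843  0.0018] err 0.0043 pl [ 0.4442 -0.0862] [ 0.4466 -0.0809] yaw 65.1 64.9
stone 325 441 [415.8961 154.8593] [191.4225 228.6833] tri [ 0.6434 -0.291   0.0096] err 0.0012 pl [ 0.6427 -0.2909] [ 0.6457 -0.2882] yaw 17.7 20.6
pulley 357 464 [233.3243 208.998 ] [423.1717 224.4587] tri [0.4651 0.2879 0.013 ] err 0.0 pl [0.4647 0.2875] [0.4669 0.2879] yaw 31.3 -0.8
socket 104 257 [300.4218 156.9184] [328.1583 252.5997] tri [0.6312 0.079  0.026 ] err 0.0014 pl [0.6311 0.0783] [0.6318 0.0799] yaw 8.0 18.2
wrench_b 150 349 [243.9161 154.5873] [400.1278 279.8084] tri [0.6452 0.2616 0.0046] err 0.0008 pl [0.6447 0.2617] [0.6463 0.2612] yaw -40.0 -40.5
   wood [0.645  0.2619 0.0018]
stone_b 202 197 [409.7398 213.9199] [231.1533 183.1747] tri [ 0.4521 -0.2663  0.0043] err 0.0009 pl [ 0.452  -0.2664] [ 0.4536 -0.2648] yaw -19.9 -20.9
   wood [ 0.4519 -0.2663  0.0019]
pulley_b 245 297 [300.5601 209.408 ] [345.0018 210.4501] tri [0.4657 0.0775 0.0046] err 0.0011 pl [0.4656 0.0769] [0.4668 0.0784] yaw -35.4 -66.9
   wood [0.4659 0.0772 0.0021]
socket_b 45 86 [348.2488 157.0516] [269.79   245.9863] tri [ 0.637  -0.0738  0.0053] err 0.0017 pl [ 0.6371 -0.0746] [ 0.6373 -0.0727] yaw -72.3 82.7
   wood [ 0.6367 -0.0736  0.0022]
```

View pics/crop.png

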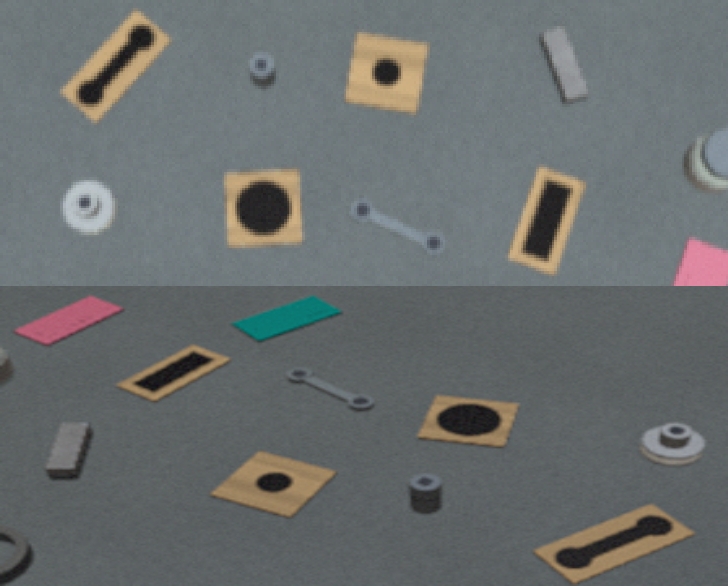

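```bash
cat >> h.py <<'E'
from scipy.spatial.transform import Rotation as Ro
def plan(*pts,start=None):
    """shares of each (x,y,z,yaw) one after the other, each from the pose before"""
    s=r.get_state();p=np.array(s["tcp_pos"]) if start is None else np.array(start[:3]);y=s["eef_rot"][2] if start is None else start[3]
    print("t",round(s["time_s"],2),"at",np.array(s["tcp_pos"]),s["eef_rot"],"w",round(s["gripper_width"],4),"F",s["contact_force"])
    for q in pts:
        R=Ro.from_euler("xyz",[180,0,y],degrees=True)
        print(q,"->",R.inv().apply(np.array(q[:3])-p)/.5,"turn",round(-np.radians(q[3]-y)/1.5,4));p=np.array(q[:3]);y=q[3]
E
cat > w.py <<'E'
from h import *
T,S=r.capture("top"),r.capture("scene")
for k in(20,28):
  A,B=blob(T,(352,216),26,k),blob(S,(292,193),24,k)
  for X,n in((A,"top"),(B,"scene")):
    P=onplane(n,X,.006)[:,:2];a=np.radians(yaw(P));u=np.array([np.cos(a),np.sin(a)]);t=P@u;v=P@[-u[1],u[0]]
    c=(t.min()+t.max())/2*u+(v.min()+v.max())/2*np.array([-u[1],u[0]]);print(k,n,len(X),"len",np.ptp(t),np.ptp(v),"mid",c,P.mean(0),np.degrees(a))
print("tin/jar base",onplane("top",[[173,194],[476,190]],.05))
plan((.465,.288,.226,-90),(.465,.288,.10,-90))
E
python3 w.py
```

```text
20 top 223 len 0.12215335566917573 0.028742354809620285 mid [ 0.4437 -0.0851] [ 0.4433 -0.0873] 64.41568736276884
20 scene 305 len 0.12949465307780056 0.04009759698295279 mid [ 0.4455 -0.0842] [ 0.4459 -0.0818] 63.75527201990439
28 top 197 len 0.12089634300459165 0.024836477001445423 mid [ 0.4449 -0.0865] [ 0.4431 -0.0876] 65.31140365941366
28 scene 271 len 0.1257627847171652 0.03584320661170165 mid [ 0.4444 -0.0834] [ 0.4461 -0.0807] 64.78209401337347
tin/jar base [[ 0.505   0.4692  0.05  ]
 [ 0.5197 -0.465   0.05  ]]
t 0.3 at [0.2351 0.6326 0.2262] [179.9675  -0.0025 -20.3874] w 0.0877 F [-0.4268 -0.2175 -0.5718]
(0.465, 0.288, 0.226, -90) -> [0.6711 0.4858 0.0004] turn 0.81
(0.465, 0.288, 0.1, -90) -> [ 0.    -0.     0.252] turn -0.0
```

Call:
play_rows([
  [[0, 0.671, 0.486, 0, 0.81], [0, 0.671, 0.486, 0, 0.81], [0, 0.671, 0.486, 0, 0.81], [0, 0.671, 0.486, 0, 0.81], [0, 0.671, 0.486, 0, 0.81], [0, 0.671, 0.486, 0, 0.81], [0, 0.671, 0.486, 0, 0.81], [0, 0.671, 0.486, 0, 0.81]],
], squeeze=25)

```text
time_s: 0.97
tcp_pos: [0.4207, 0.3536, 0.2269]
eef_rot: [-180.0, 0.0, -78.0]
contact_force: [1.2, 0.6, -0.9]
gripper_width: 0.0879
gripper_force: 0.0
```

```bash
python3 -c "
from h import *
plan((.465,.288,.08,-90),(.465,.288,.025,-90))"
```

```text
t 0.97 at [0.4207 0.3536 0.2269] [-179.9744    0.0254  -78.0127] w 0.0879 F [ 1.2044  0.592  -0.86  ]
(0.465, 0.288, 0.08, -90) -> [ 0.1466 -0.0593  0.2938] turn 0.1395
(0.465, 0.288, 0.025, -90) -> [ 0.   -0.    0.11] turn -0.0
```

Call:
play_rows([
  [[0, 0.147, -0.059, 0.1, 0.14], [0, 0.147, -0.059, 0.2, 0.14], [0, 0.147, -0.059, 0.294, 0.14], [0, 0.147, -0.059, 0.294, 0.14], [0, 0.147, -0.059, 0.294, 0.14], [0, 0.147, -0.059, 0.294, 0.14], [0, 0.147, -0.059, 0.294, 0.14], [0, 0.147, -0.059, 0.294, 0.14]],
])

```text
time_s: 1.63
tcp_pos: [0.4657, 0.2918, 0.0819]
eef_rot: [-179.8, 0.1, -89.6]
contact_force: [1.2, 0.2, 0.6]
gripper_width: 0.0873
gripper_force: 0.0
```

```bash
python3 -c "
from h import *
plan((.465,.288,.025,-90))"
```

```text
t 1.63 at [0.4657 0.2918 0.0819] [-179.8453    0.1395  -89.641 ] w 0.0873 F [1.2001 0.2083 0.6181]
(0.465, 0.288, 0.025, -90) -> [0.0075 0.0014 0.1139] turn 0.0042
```

Call:
play_rows([
  [[0, 0.0075, 0.0014, 0.05, 0.004], [0, 0.0075, 0.0014, 0.09, 0.004], [0, 0.0075, 0.0014, 0.114, 0.004], [0, 0.0075, 0.0014, 0.114, 0.004], [1, 0.0075, 0.0014, 0.114, 0.004], [1, 0.0075, 0.0014, 0.114, 0.004], [1, 0.0075, 0.0014, 0.114, 0.004], [1, 0.0075, 0.0014, 0.114, 0.004]],
])

```text
time_s: 2.3
tcp_pos: [0.4645, 0.287, 0.024]
eef_rot: [-179.9, 0.1, -90.0]
contact_force: [-0.3, -0.5, -0.7]
gripper_width: 0.0663
gripper_force: 0.0
```

Call:
play_rows([
  [[1, 0, 0, 0, 0], [1, 0, 0, 0, 0], [1, 0, 0, 0, 0], [1, 0, 0, 0, 0], [1, 0, 0, 0, 0], [1, 0, 0, 0, 0], [1, 0, 0, 0, 0], [1, 0, 0, 0, 0]],
])

```text
time_s: 2.97
tcp_pos: [0.4638, 0.286, 0.0225]
eef_rot: [180.0, -0.0, -90.1]
contact_force: [-1.4, -0.1, 1.7]
gripper_width: 0.0295
gripper_force: 25.0
```

```bash
python3 -c "
from h import *
plan((.4655,.288,.065,-90),(.4655,.0775,.065,-90))"
```

```text
t 2.97 at [0.4638 0.286  0.0225] [179.9853  -0.0144 -90.0637] w 0.0295 F [-1.373  -0.0776  1.7068]
(0.4655, 0.288, 0.065, -90) -> [-0.004  -0.0034 -0.085 ] turn -0.0007
(0.4655, 0.0775, 0.065, -90) -> [0.421 0.    0.   ] turn -0.0
```

Call:
play_rows([
  [[1, 0, -0.002, -0.08, 0], [1, 0.08, -0.003, -0.085, 0], [1, 0.16, -0.003, -0.085, 0], [1, 0.24, -0.003, -0.085, 0], [1, 0.31, -0.003, -0.085, 0], [1, 0.37, -0.003, -0.085, 0], [1, 0.41, -0.003, -0.085, 0], [1, 0.421, -0.003, -0.085, 0]],
])

```text
time_s: 3.63
tcp_pos: [0.4639, 0.0726, 0.0647]
eef_rot: [179.9, -0.0, -90.2]
contact_force: [0.5, 0.8, -2.5]
gripper_width: 0.0294
gripper_force: 25.0
```

Call:
play_rows([
  [[1, 0, 0, 0.03, 0], [1, 0, 0, 0.05, 0], [1, 0, 0, 0.05, 0], [1, 0, 0, 0.05, 0], [1, 0, 0, 0.05, 0], [1, 0, 0, 0.05, 0], [1, 0, 0, 0.05, 0], [1, 0, 0, 0.05, 0]],
])

```text
time_s: 4.3
tcp_pos: [0.4654, 0.0759, 0.0405]
eef_rot: [-180.0, 0.0, -90.0]
contact_force: [0.6, 1.1, -1.9]
gripper_width: 0.0293
gripper_force: 25.0
```

```bash
python3 - <<'E'
from h import *
plan((.4655,.0755,.0295,-90))
for n in("top","scene"):
    cv2.imwrite(f"pics/p1{n}.png",r.capture(n)[100:300,130:500,::-1])
cv2.imwrite("pics/p1.png",np.vstack([cv2.resize(cv2.imread(f"pics/p1{n}.png"),None,fx=1.5,fy=1.5) for n in("top","scene")]))
E
```

```text
t 4.3 at [0.4654 0.0759 0.0405] [-179.9613    0.0227  -90.0366] w 0.0293 F [ 0.6238  1.0771 -1.8563]
(0.4655, 0.0755, 0.0295, -90) -> [ 0.0008 -0.0002  0.022 ] turn -0.0004
```

View pics/p1.png

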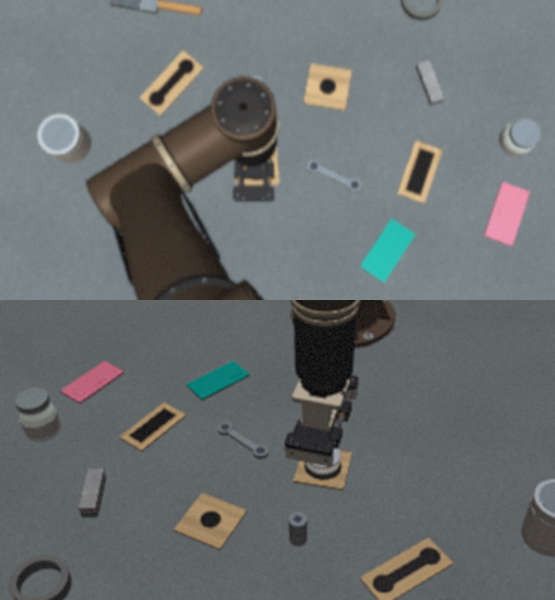

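Call:
play_rows([
  [[1, 0, 0, 0.015, 0], [1, 0, 0, 0.022, 0], [1, 0, 0, 0.024, 0], [1, 0, 0, 0.024, 0], [1, 0, 0, 0.024, 0], [0, 0, 0, 0.024, 0], [0, 0, 0, 0.024, 0], [0, 0, 0, 0.024, 0]],
])

```text
time_s: 5.07
tcp_pos: [0.4653, 0.0756, 0.0279]
eef_rot: [180.0, -0.0, -90.1]
contact_force: [0.3, 0.4, -0.6]
gripper_width: 0.0444
gripper_force: 0.0
```

Call:
play_rows([
  [[0, 0, 0, 0, 0], [0, 0, 0, 0, 0], [0, 0, 0, 0, 0], [0, 0, 0, -0.05, 0], [0, 0, 0, -0.12, 0], [0, 0, 0, -0.16, 0], [0, 0, 0, -0.16, 0], [0, 0, 0, -0.16, 0]],
])

```text
time_s: 5.73
tcp_pos: [0.4659, 0.0761, 0.1093]
eef_rot: [-179.8, 0.1, -90.1]
contact_force: [-0.8, -0.5, -0.7]
gripper_width: 0.087
gripper_force: 0.0
```

```bash
python3 -c "
from h import *
plan((.632,.079,.105,-90),(.632,.079,.022,-90))"
```

```text
t 5.73 at [0.4659 0.0761 0.1093] [-179.8445    0.1038  -90.0581] w 0.087 F [-0.8206 -0.5403 -0.7137]
(0.632, 0.079, 0.105, -90) -> [-0.0061 -0.3321  0.0086] turn -0.0007
(0.632, 0.079, 0.022, -90) -> [ 0.    -0.     0.166] turn -0.0
```

Call:
play_rows([
  [[0, 0, -0.07, 0, 0], [0, -0.002, -0.14, 0, 0], [0, -0.004, -0.21, 0, 0], [0, -0.006, -0.27, 0, 0], [0, -0.006, -0.31, 0.01, 0], [0, -0.006, -0.332, 0.01, 0], [0, -0.006, -0.332, 0.01, 0], [0, -0.006, -0.332, 0.01, 0]],
])

```text
time_s: 6.4
tcp_pos: [0.6304, 0.078, 0.101]
eef_rot: [179.8, -0.1, -90.1]
contact_force: [0.2, 0.3, -0.3]
gripper_width: 0.0877
gripper_force: 0.0
```

```bash
python3 -c "
from h import *
plan((.632,.079,.022,-90))"
```

```text
t 6.4 at [0.6304 0.078  0.101 ] [179.8267  -0.0576 -90.105 ] w 0.0877 F [ 0.1784  0.2687 -0.343 ]
(0.632, 0.079, 0.022, -90) -> [-0.002  -0.0032  0.158 ] turn -0.0012
```

Call:
play_rows([
  [[0, -0.002, -0.003, 0.06, 0], [0, -0.002, -0.003, 0.11, 0], [0, -0.002, -0.003, 0.15, 0], [0, -0.002, -0.003, 0.158, 0], [0, -0.002, -0.003, 0.158, 0], [1, -0.002, -0.003, 0.158, 0], [1, -0.002, -0.003, 0.158, 0], [1, -0.002, -0.003, 0.158, 0]],
])

```text
time_s: 7.07
tcp_pos: [0.6335, 0.0798, 0.0258]
eef_rot: [-179.9, 0.1, -90.0]
contact_force: [0.2, -0.1, 0.2]
gripper_width: 0.0732
gripper_force: 0.0
```

Call:
play_rows([
  [[1, 0, 0, 0, 0], [1, 0, 0, 0, 0], [1, 0, 0, 0, 0], [1, 0, 0, 0, 0], [1, 0, 0, 0, 0], [1, 0, 0, 0, 0], [1, 0, 0, 0, 0], [1, 0, 0, 0, 0]],
])

```text
time_s: 7.73
tcp_pos: [0.6322, 0.0793, 0.024]
eef_rot: [179.9, -0.0, -90.1]
contact_force: [-2.0, -0.0, 2.1]
gripper_width: 0.0294
gripper_force: 25.0
```

```bash
python3 -c "
from h import *
plan((.637,.079,.06,-90),(.637,-.074,.06,-90))"
```

```text
t 7.73 at [0.6322 0.0793 0.024 ] [179.945   -0.0175 -90.0608] w 0.0294 F [-2.017  -0.0208  2.091 ]
(0.637, 0.079, 0.06, -90) -> [ 0.0006 -0.0096 -0.0721] turn -0.0007
(0.637, -0.074, 0.06, -90) -> [0.306 0.    0.   ] turn -0.0
```

Call:
play_rows([
  [[1, 0, -0.01, -0.06, 0], [1, 0.03, -0.01, -0.072, 0], [1, 0.1, -0.01, -0.072, 0], [1, 0.17, -0.01, -0.072, 0], [1, 0.24, -0.01, -0.072, 0], [1, 0.28, -0.01, -0.072, 0], [1, 0.306, -0.01, -0.072, 0], [1, 0.306, -0.01, -0.072, 0]],
])

```text
time_s: 8.4
tcp_pos: [0.6373, -0.0762, 0.0599]
eef_rot: [180.0, -0.0, -90.2]
contact_force: [-0.0, 0.1, -1.9]
gripper_width: 0.0299
gripper_force: 25.0
```

Call:
play_rows([
  [[1, 0, 0, 0.02, 0], [1, 0, 0, 0.04, 0], [1, 0, 0, 0.04, 0], [1, 0, 0, 0.04, 0], [1, 0, 0, 0.04, 0], [1, 0, 0, 0.04, 0], [1, 0, 0, 0.04, 0], [1, 0, 0, 0.04, 0]],
])

```text
time_s: 9.07
tcp_pos: [0.6378, -0.0733, 0.0404]
eef_rot: [-180.0, 0.0, -90.0]
contact_force: [-0.4, -0.9, -1.1]
gripper_width: 0.0294
gripper_force: 25.0
```

```bash
python3 -c "
from h import *
plan((.637,-.074,.0297,-90))"
```

```text
t 9.07 at [ 0.6378 -0.0733  0.0404] [-179.9668    0.0032  -90.0325] w 0.0294 F [-0.4346 -0.9406 -1.145 ]
(0.637, -0.074, 0.0297, -90) -> [0.0014 0.0016 0.0214] turn -0.0004
```

Place and release, rise, then go over the wrench.

Call:
play_rows([
  [[1, 0.001, 0.002, 0.012, 0], [1, 0.001, 0.002, 0.02, 0], [1, 0.001, 0.002, 0.022, 0], [1, 0.001, 0.002, 0.022, 0], [1, 0.001, 0.002, 0.022, 0], [0, 0.001, 0.002, 0.022, 0], [0, 0.001, 0.002, 0.022, 0], [0, 0.001, 0.002, 0.022, 0]],
])

```text
time_s: 9.73
tcp_pos: [0.6365, -0.0741, 0.0288]
eef_rot: [180.0, -0.0, -90.1]
contact_force: [0.3, 0.2, -0.7]
gripper_width: 0.044
gripper_force: 0.0
```

Call:
play_rows([
  [[0, 0, 0, 0, 0], [0, 0, 0, 0, 0], [0, 0, 0, 0, 0], [0, 0, 0, -0.06, 0], [0, 0, 0, -0.12, 0], [0, 0, 0, -0.16, 0], [0, 0, 0, -0.16, 0], [0, 0, 0, -0.16, 0]],
])

```text
time_s: 10.4
tcp_pos: [0.6374, -0.0739, 0.1105]
eef_rot: [-179.8, 0.0, -90.1]
contact_force: [-0.5, -0.1, -1.3]
gripper_width: 0.0874
gripper_force: 0.0
```

```bash
python3 -c "
from h import *
plan((.4445,-.0852,.09,-115))"
```

```text
t 10.4 at [ 0.6374 -0.0739  0.1105] [-179.8298    0.0327  -90.057 ] w 0.0874 F [-0.4904 -0.096  -1.2988]
(0.4445, -0.0852, 0.09, -115) -> [0.023  0.3857 0.0411] turn 0.2902
```

Call:
play_rows([
  [[0, 0, 0.07, 0, 0.07], [0, 0.02, 0.14, 0, 0.15], [0, 0.023, 0.21, 0.01, 0.22], [0, 0.023, 0.28, 0.02, 0.29], [0, 0.023, 0.34, 0.04, 0.29], [0, 0.023, 0.38, 0.041, 0.29], [0, 0.023, 0.386, 0.041, 0.29], [0, 0.023, 0.386, 0.041, 0.29]],
])

```text
time_s: 11.07
tcp_pos: [0.4419, -0.0856, 0.0881]
eef_rot: [179.9, -0.0, -115.0]
contact_force: [0.2, -0.1, -0.1]
gripper_width: 0.0875
gripper_force: 0.0
```

```bash
python3 -c "
from h import *
plan((.4445,-.0852,.004,-115))"
```

```text
t 11.07 at [ 0.4419 -0.0856  0.0881] [ 179.9388   -0.0351 -114.97  ] w 0.0875 F [ 0.2196 -0.1199 -0.0561]
(0.4445, -0.0852, 0.004, -115) -> [-0.0029 -0.0044  0.1681] turn 0.0003
```

Call:
play_rows([
  [[0, -0.001, -0.002, 0.06, 0], [0, -0.001, -0.002, 0.12, 0], [0, -0.001, -0.002, 0.15, 0], [0, -0.001, -0.002, 0.155, 0], [0, -0.001, -0.002, 0.155, 0], [0, -0.001, -0.002, 0.155, 0], [0, -0.001, -0.002, 0.155, 0], [0, -0.001, -0.002, 0.155, 0]],
])

```text
time_s: 11.73
tcp_pos: [0.4457, -0.0852, 0.0121]
eef_rot: [-179.9, 0.1, -115.0]
contact_force: [-0.1, 0.5, -0.3]
gripper_width: 0.0877
gripper_force: 0.0
```

```bash
python3 -c "
from h import *
plan((.4445,-.0852,.003,-115))"
```

```text
t 11.73 at [ 0.4457 -0.0852  0.0121] [-179.899     0.0738 -114.9712] w 0.0877 F [-0.145   0.5426 -0.28  ]
(0.4445, -0.0852, 0.003, -115) -> [0.0011 0.0021 0.0181] turn 0.0003
```

Call:
play_rows([
  [[0, 0.001, 0.002, 0.01, 0], [0, 0.001, 0.002, 0.017, 0], [0, 0.001, 0.002, 0.017, 0], [1, 0.001, 0.002, 0.017, 0], [1, 0.001, 0.002, 0.017, 0], [1, 0.001, 0.002, 0.017, 0], [1, 0.001, 0.002, 0.017, 0], [1, 0.001, 0.002, 0.017, 0]],
], squeeze=30)

```text
time_s: 12.4
tcp_pos: [0.4436, -0.0854, 0.0026]
eef_rot: [-180.0, 0.0, -115.0]
contact_force: [-0.2, -0.8, 0.4]
gripper_width: 0.0601
gripper_force: 0.0
```

Call:
play_rows([
  [[1, 0, 0, 0, 0], [1, 0, 0, 0, 0], [1, 0, 0, 0, 0], [1, 0, 0, 0, 0], [1, 0, 0, 0, 0], [1, 0, 0, 0, 0], [1, 0, 0, 0, 0], [1, 0, 0, 0, 0]],
])

```text
time_s: 13.07
tcp_pos: [0.4432, -0.0854, 0.0025]
eef_rot: [180.0, -0.0, -115.0]
contact_force: [-1.3, 0.2, 1.7]
gripper_width: 0.0135
gripper_force: 30.0
```

```bash
python3 -c "
from h import *
plan((.4445,-.0852,.12,-115),(.645,.2617,.12,-40))"
```

```text
t 13.07 at [ 0.4432 -0.0854  0.0025] [ 179.9718   -0.0161 -114.9844] w 0.0135 F [-1.3214  0.1872  1.6998]
(0.4445, -0.0852, 0.12, -115) -> [-0.0015 -0.0022 -0.235 ] turn 0.0002
(0.645, 0.2617, 0.12, -40) -> [-0.7983 -0.0702 -0.    ] turn -0.8727
```

Call:
play_rows([
  [[1, 0, 0, -0.05, 0], [1, 0, 0, -0.11, 0], [1, -0.03, 0, -0.17, -0.03], [1, -0.1, -0.01, -0.21, -0.11], [1, -0.17, -0.02, -0.23, -0.19], [1, -0.24, -0.03, -0.23, -0.27], [1, -0.31, -0.03, -0.23, -0.35], [1, -0.37, -0.03, -0.23, -0.41]],
])

```text
time_s: 13.73
tcp_pos: [0.5363, 0.078, 0.1179]
eef_rot: [-179.9, 0.0, -79.4]
contact_force: [-0.0, 0.5, -1.2]
gripper_width: 0.0131
gripper_force: 30.0
```

```bash
python3 -c "
from h import *
plan((.645,.2617,.1,-40))"
```

```text
t 13.73 at [0.5363 0.078  0.1179] [-179.9367    0.0226  -79.3822] w 0.0131 F [-0.0229  0.51   -1.201 ]
(0.645, 0.2617, 0.1, -40) -> [-0.3211 -0.2815  0.0357] turn -0.4582
```

Call:
play_rows([
  [[1, -0.05, -0.04, 0, -0.08], [1, -0.1, -0.09, 0, -0.16], [1, -0.15, -0.13, 0, -0.24], [1, -0.2, -0.18, 0.01, -0.31], [1, -0.25, -0.22, 0.02, -0.38], [1, -0.29, -0.26, 0.03, -0.44], [1, -0.315, -0.277, 0.036, -0.458], [1, -0.321, -0.281, 0.036, -0.458]],
])

```text
time_s: 14.4
tcp_pos: [0.6452, 0.2609, 0.0974]
eef_rot: [179.9, 0.0, -40.3]
contact_force: [-0.9, -0.2, -0.9]
gripper_width: 0.0136
gripper_force: 30.0
```

Call:
play_rows([
  [[1, 0, 0, 0.03, 0], [1, 0, 0, 0.08, 0], [1, 0, 0, 0.11, 0], [1, 0, 0, 0.13, 0], [1, 0, 0, 0.14, 0], [1, 0, 0, 0.14, 0], [1, 0, 0, 0.14, 0], [1, 0, 0, 0.14, 0]],
])

```text
time_s: 15.07
tcp_pos: [0.6457, 0.2592, 0.0309]
eef_rot: [-179.9, -0.0, -40.4]
contact_force: [-0.1, -0.5, -1.3]
gripper_width: 0.0132
gripper_force: 30.0
```

```bash
python3 - <<'E'
from h import *
plan((.645,.2617,.0085,-40))
for n in("top","scene"):
    cv2.imwrite(f"pics/p2{n}.png",r.capture(n)[100:300,170:500,::-1])
cv2.imwrite("pics/p2.png",np.vstack([cv2.resize(cv2.imread(f"pics/p2{n}.png"),None,fx=1.5,fy=1.5) for n in("top","scene")]))
E
```

```text
t 15.07 at [0.6457 0.2592 0.0309] [-179.8952   -0.037   -40.3899] w 0.0132 F [-0.121  -0.4667 -1.3402]
(0.645, 0.2617, 0.0085, -40) -> [-0.0042 -0.0029  0.0448] turn -0.0045
```

View pics/p2.png

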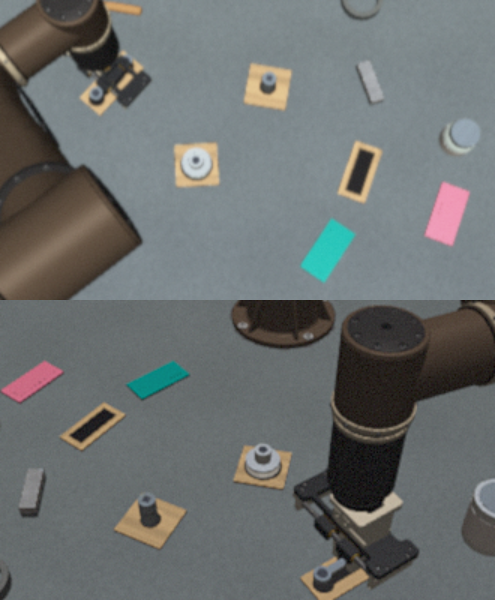

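Call:
play_rows([
  [[1, -0.004, -0.003, 0.02, -0.004], [1, -0.004, -0.003, 0.035, -0.004], [1, -0.004, -0.003, 0.045, -0.004], [1, -0.004, -0.003, 0.045, -0.004], [1, -0.004, -0.003, 0.045, -0.004], [1, -0.004, -0.003, 0.045, -0.004], [0, -0.004, -0.003, 0.045, -0.004], [0, -0.004, -0.003, 0.045, -0.004]],
])

```text
time_s: 15.83
tcp_pos: [0.6443, 0.2614, 0.0068]
eef_rot: [180.0, 0.0, -40.0]
contact_force: [-0.2, -0.6, -0.8]
gripper_width: 0.0221
gripper_force: 0.0
```

Call:
play_rows([
  [[0, 0, 0, 0, 0], [0, 0, 0, 0, 0], [0, 0, 0, 0, 0], [0, 0, 0, 0, 0], [0, 0, 0, -0.06, 0], [0, 0, 0, -0.13, 0], [0, 0, 0, -0.2, 0], [0, 0, 0, -0.22, 0]],
])

```text
time_s: 16.5
tcp_pos: [0.6471, 0.2626, 0.1234]
eef_rot: [-179.6, -0.2, -40.0]
contact_force: [0.8, -0.0, 1.1]
gripper_width: 0.0743
gripper_force: 0.0
```

```bash
python3 -c "
from h import *
plan((.6434,-.291,.11,19))"
```

```text
t 16.5 at [0.6471 0.2626 0.1234] [-179.5857   -0.1897  -39.982 ] w 0.0743 F [ 0.7924 -0.018   1.0643]
(0.6434, -0.291, 0.11, 19) -> [0.7058 0.8532 0.0267] turn -0.6863
```

Call:
play_rows([
  [[0, 0.04, 0.05, 0, -0.04], [0, 0.09, 0.11, 0, -0.1], [0, 0.14, 0.17, 0, -0.16], [0, 0.19, 0.23, 0, -0.22], [0, 0.24, 0.29, 0, -0.28], [0, 0.29, 0.35, 0, -0.34], [0, 0.34, 0.41, 0, -0.4], [0, 0.39, 0.47, 0, -0.45]],
])

```text
time_s: 17.17
tcp_pos: [0.6423, -0.0458, 0.1172]
eef_rot: [-180.0, -0.0, -1.1]
contact_force: [-0.1, -0.8, 0.0]
gripper_width: 0.0873
gripper_force: 0.0
```

```bash
python3 -c "
from h import *
plan((.6434,-.291,.11,19))"
```

```text
t 17.17 at [ 0.6423 -0.0458  0.1172] [-179.9937   -0.0236   -1.0836] w 0.0873 F [-0.1004 -0.8166  0.0023]
(0.6434, -0.291, 0.11, 19) -> [0.0116 0.4903 0.0144] turn -0.2337
```

Call:
play_rows([
  [[0, 0.001, 0.08, 0, -0.07], [0, 0.003, 0.16, 0, -0.14], [0, 0.006, 0.24, 0, -0.2], [0, 0.008, 0.32, 0, -0.234], [0, 0.01, 0.4, 0.01, -0.234], [0, 0.012, 0.46, 0.014, -0.234], [0, 0.012, 0.485, 0.014, -0.234], [0, 0.012, 0.49, 0.014, -0.234]],
])

```text
time_s: 17.83
tcp_pos: [0.6419, -0.2919, 0.1093]
eef_rot: [-180.0, 0.0, 18.6]
contact_force: [0.5, 0.4, 0.1]
gripper_width: 0.0873
gripper_force: 0.0
```

Call:
play_rows([
  [[0, 0, 0, 0.04, 0], [0, 0, 0, 0.08, 0], [0, 0, 0, 0.11, 0], [0, 0, 0, 0.12, 0], [0, 0, 0, 0.12, 0], [0, 0, 0, 0.12, 0], [0, 0, 0, 0.12, 0], [0, 0, 0, 0.12, 0]],
])

```text
time_s: 18.5
tcp_pos: [0.6436, -0.289, 0.0515]
eef_rot: [179.9, -0.1, 18.8]
contact_force: [-0.1, 0.1, 1.0]
gripper_width: 0.0873
gripper_force: 0.0
```

```bash
python3 - <<'E'
from h import *
plan((.643,-.291,.009,19))
S=r.capture("scene");T=r.capture("top")
cv2.imwrite("pics/p3.png",np.hstack([cv2.resize(S[170:270,140:240],(400,400)),cv2.resize(T[120:220,200:300],(400,400))])[:,:,::-1])
E
```

```text
t 18.5 at [ 0.6436 -0.289   0.0515] [179.9333  -0.1037  18.7765] w 0.0873 F [-0.1227  0.0958  0.9523]
(0.643, -0.291, 0.009, 19) -> [-0.0024  0.0035  0.085 ] turn -0.0026
```

View pics/p3.png

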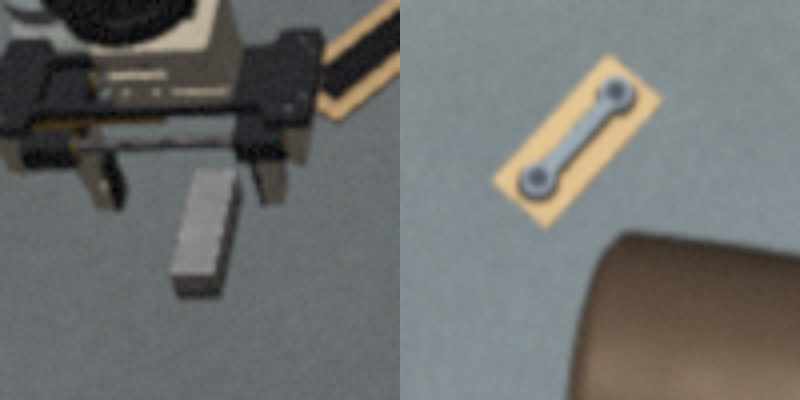

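Call:
play_rows([
  [[0, -0.002, 0.003, 0.04, 0], [0, -0.002, 0.003, 0.07, 0], [0, -0.002, 0.003, 0.085, 0], [0, -0.002, 0.003, 0.085, 0], [0, -0.002, 0.003, 0.085, 0], [1, -0.002, 0.003, 0.085, 0], [1, -0.002, 0.003, 0.085, 0], [1, -0.002, 0.003, 0.085, 0]],
])

```text
time_s: 19.27
tcp_pos: [0.6428, -0.2909, 0.0086]
eef_rot: [180.0, -0.1, 18.8]
contact_force: [0.3, 0.7, 0.4]
gripper_width: 0.0729
gripper_force: 0.0
```

Call:
play_rows([
  [[1, 0, 0, 0, 0], [1, 0, 0, 0, 0], [1, 0, 0, 0, 0], [1, 0, 0, 0, 0], [1, 0, 0, 0, 0], [1, 0, 0, 0, 0], [1, 0, 0, 0, 0], [1, 0, 0, 0, 0]],
])

```text
time_s: 19.93
tcp_pos: [0.6422, -0.2908, 0.0075]
eef_rot: [-180.0, 0.0, 18.7]
contact_force: [0.2, 0.7, 0.6]
gripper_width: 0.0277
gripper_force: 30.0
```

```bash
python3 -c "
from h import *
plan((.643,-.291,.06,19),(.4521,-.2663,.06,-20.3))
s=r.get_state()
plan((.4521,-.2663,.06,-20.3))"
```

```text
t 19.93 at [ 0.6422 -0.2908  0.0075] [-179.997     0.0052   18.7454] w 0.0277 F [0.1508 0.6671 0.6342]
(0.643, -0.291, 0.06, 19) -> [ 0.0015  0.0009 -0.1049] turn -0.003
(0.4521, -0.2663, 0.06, -20.3) -> [-0.3449 -0.171  -0.    ] turn 0.4573
t 19.93 at [ 0.6422 -0.2908  0.0075] [-179.997     0.0052   18.7454] w 0.0277 F [0.1508 0.6671 0.6342]
(0.4521, -0.2663, 0.06, -20.3) -> [-0.3442 -0.1686 -0.1049] turn 0.4543
```

Call:
play_rows([
  [[1, 0, 0, -0.05, 0], [1, -0.02, -0.01, -0.1, 0.05], [1, -0.08, -0.04, -0.105, 0.12], [1, -0.14, -0.07, -0.105, 0.2], [1, -0.2, -0.1, -0.105, 0.28], [1, -0.26, -0.13, -0.105, 0.36], [1, -0.32, -0.155, -0.105, 0.43], [1, -0.345, -0.168, -0.105, 0.454]],
])

```text
time_s: 20.6
tcp_pos: [0.4469, -0.2659, 0.0596]
eef_rot: [-180.0, 0.2, -20.7]
contact_force: [-0.2, 0.1, -2.0]
gripper_width: 0.0279
gripper_force: 30.0
```

Call:
play_rows([
  [[1, 0, 0, 0.03, 0], [1, 0, 0, 0.05, 0], [1, 0, 0, 0.06, 0], [1, 0, 0, 0.06, 0], [1, 0, 0, 0.06, 0], [1, 0, 0, 0.06, 0], [1, 0, 0, 0.06, 0], [1, 0, 0, 0.06, 0]],
])

```text
time_s: 21.27
tcp_pos: [0.4523, -0.2668, 0.0303]
eef_rot: [-180.0, -0.0, -20.3]
contact_force: [0.2, -0.2, -2.3]
gripper_width: 0.0278
gripper_force: 30.0
```

```bash
python3 -c "
from h import *
plan((.4512,-.266,.0135,-20.3))"
```

```text
t 21.27 at [ 0.4523 -0.2668  0.0303] [-179.9985   -0.0275  -20.2613] w 0.0278 F [ 0.1794 -0.1855 -2.3133]
(0.4512, -0.266, 0.0135, -20.3) -> [-0.0026 -0.0007  0.0336] turn 0.0005
```

Lower, release, rise and swing clear for a final look.

Call:
play_rows([
  [[1, -0.002, -0.001, 0.02, 0], [1, -0.002, -0.001, 0.03, 0], [1, -0.002, -0.001, 0.034, 0], [1, -0.002, -0.001, 0.034, 0], [1, -0.002, -0.001, 0.034, 0], [1, -0.002, -0.001, 0.034, 0], [0, -0.002, -0.001, 0.034, 0], [0, -0.002, -0.001, 0.034, 0]],
])

```text
time_s: 21.93
tcp_pos: [0.4516, -0.2661, 0.0133]
eef_rot: [-180.0, -0.1, -20.3]
contact_force: [0.0, 0.4, -0.2]
gripper_width: 0.0359
gripper_force: 0.0
```

Call:
play_rows([
  [[0, 0, 0, 0, 0], [0, 0, 0, 0, 0], [0, 0, 0, 0, 0], [0, 0, 0, 0, 0], [0, 0, 0, -0.06, 0], [0, 0, 0, -0.13, 0], [0, 0, 0, -0.2, 0], [0, 0, 0, -0.27, 0]],
])

```text
time_s: 22.6
tcp_pos: [0.4507, -0.2658, 0.1495]
eef_rot: [180.0, 0.0, -20.3]
contact_force: [0.5, 0.4, -0.9]
gripper_width: 0.0858
gripper_force: 0.0
```

Call:
play_rows([
  [[0, 0, 0, -0.08, 0], [0, 0, 0.05, -0.12, 0], [0, -0.03, 0.12, -0.12, 0], [0, -0.06, 0.19, -0.12, 0], [0, -0.09, 0.26, -0.12, 0], [0, -0.12, 0.33, -0.12, 0], [0, -0.15, 0.4, -0.12, 0], [0, -0.15, 0.4, -0.12, 0]],
])

```text
time_s: 23.27
tcp_pos: [0.3075, -0.4305, 0.208]
eef_rot: [180.0, 0.1, -20.5]
contact_force: [1.6, 0.1, -0.4]
gripper_width: 0.0877
gripper_force: 0.0
```

```bash
python3 - <<'E'
from h import *
plan((.4512,-.266,.0135,-20.3))
S=r.capture("scene");T=r.capture("top")
cv2.imwrite("pics/p4.png",np.vstack([cv2.resize(T[130:240,200:480],(728,286)),cv2.resize(S[135:305,165:445],(728,300))])[:,:,::-1])
E
```

```text
t 23.27 at [ 0.3075 -0.4305  0.208 ] [179.975    0.0537 -20.5018] w 0.0877 F [ 1.6198  0.0742 -0.4315]
(0.4512, -0.266, 0.0135, -20.3) -> [ 0.154  -0.4088  0.3889] turn -0.0023
```

View pics/p4.png

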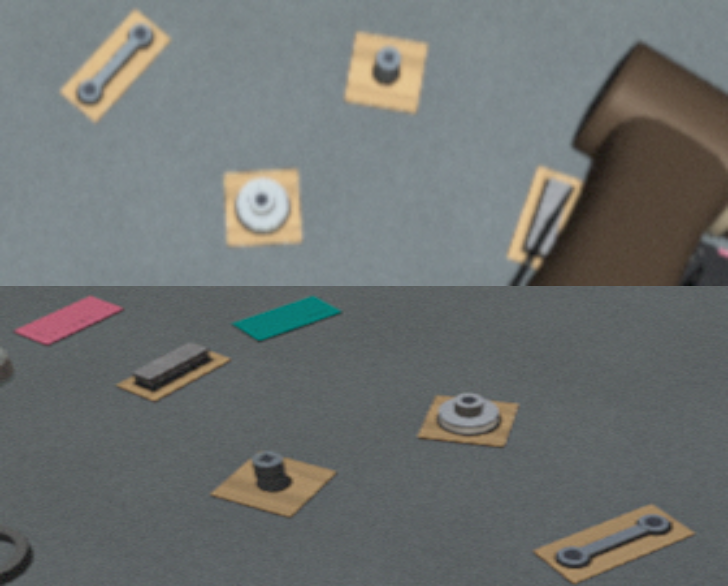

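```bash
python3 -c "
from plant import r
print(r.close_job())"
```

```text
the job is handed in; nothing more can be done
None
```

I put the wrench, stone, pulley and socket on their own outlined boards and let go of each. In the last pictures each looked centred and upright, though the arm hid part of the stone in one view. I left the tin and the jar alone and handed the job in at about 23 s; no verdict came back.

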